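# Sound the sample jug whistle on the try-out blower

### The job

A customer wants to hear the olive-green jug whistle that stands on the try-out blower. Take the clear cover off it by its wooden knob and stand it upright, without dropping it, on the round cork mat; then turn the blower's black dial clockwise past its first two clicks to the third position (full blow) and finish while still holding it there, because it springs back as soon as it is let go. Leave the jug whistle seated on the blower, and do not disturb the sheep whistle, the burnisher or the swing arm with the hanging roosters.

Things in the scene. Friction and masses are not known exactly. Their poses are not given: they have to be found in the camera images.
- blower: Cordless try-out blower, fixed: teal box, grey top panel, 150 (x) x 230 (y) x 80 mm high, black battery 35 mm out of its back. Origin under its centre; x points to its back, y to its left, z up. The jug's seat is centred at x 0, y +50 mm; the dial's upright spindle at x -10, y -70 mm.
- dial_grip (a point): Black grip bar of the blower's dial, white line on its pointing end: 48 mm long (its x axis, +x the pointing end), 13 mm wide (y), on a 52 mm disc and turning with it. Origin on the spindle at top panel height, z up. Disc top is 7 mm above the origin; the bar stands from there to 36 mm above the origin, its flat sides free to grip from above.
- dial (a joint): Dial turn, rad: 0 at rest (bar 0.63 left of the blower's x axis), growing clockwise from above. First position 0.42, second 0.84, third 1.26, end stop 1.30; over a hump (0.21, 0.63, 1.05) before each the effort eases into a click. A spring returns it to 0 from anywhere when let go: 0.04 to 0.12 N m to turn, 0.07 to hold the third. Panel dots: white rest, yellow first, orange second, big red third.
- cover: Loose clear plastic cover like an upturned beaker, 0.10-0.20 kg, 100 mm across, wall 3 mm, flat top 76 mm above the rim; on top a round wooden knob, 76 to 111 mm above the rim, 25 mm across from 93 to 107 mm, neck 21 mm. Origin at the centre of its rim (underside), z up. It stands over the jug on the blower's top panel; lift it 75 mm to clear the jug before moving sideways.
- jug: Olive-green pottery jug whistle, loose, 60 g, 54 mm high (59 with its lip), 48 mm belly, spanning 58 mm from mouthpiece to spout; standing in a 7 mm high rubber collar on the blower, its mouthpiece (towards its -y) facing the black rubber nozzle. Origin under its foot, z up.
- cork_mat: Round cork mat, fixed, 160 mm diameter, 6 mm thick, to the left or the right of the blower. Origin at the centre of its underside.
- sheep: Bystander: pewter sheep whistle, loose, 72 mm long, 32 mm wide, 49 mm high, on the other side of the blower from the mat. Origin under its middle.
- burnisher: Bystander: flat boxwood burnisher, loose, 130 mm long, 22 mm wide, 14 mm high, lying in front of the blower. Origin under its middle, x along it.
- swing_tip (a point): Bystander: free end of a wooden swing arm, 375 mm long and 22 mm thick, that pivots on a post at the table's far right corner, level, 233 mm above the table; two brick-red clay rooster whistles (66 mm high) hang from iron hooks below it, reaching down to 130 mm above the table.

How it is judged:
By the outcome, as a careful person would: the job done as asked, in the order asked, and still so for the second after the job is handed in, while the arm keeps its last pose, push and grip.
It also fails if it takes over 58 s, if anything falls off the work surface, if the arm or the gripper's body presses on something with over 40 N, if the wrist force passes 120 N, or if a joint passes its speed limit or range.

### The arm

A 6-joint arm with a two-finger parallel gripper is mounted at the origin on the work surface. World frame = base frame: x ahead of the robot, y to its left, z up, the work surface at z = 0. Lengths are in mm, angles in degrees, forces in N, time in s.
With the tool pointing down it reaches from about 300 to 825 mm from the base axis. Payload 5.4 kg.
Tool frame: the origin (TCP) lies between the finger pads; the fingertips stand 8 mm ahead of it and the grasp point (between the pads) lies 11 mm behind it; z points along the fingers, y is the line along which they close (so a half turn about z gives the same grasp; the last joint's range is limited). The gripper opens to 92 mm and grips with 3 to 60 N. Pads are 20 mm wide; open, the fingers measure 128 mm over their backs; the gripper's body (75 mm by 189 mm) begins 69 mm behind the grasp point.
Start: joints at [52.649, 9.076, 91.501, -0, 79.423, -12.038], TCP at [245.858, 519.769, 222.601] pointing down, gripper open.
Joint ranges: [-166.64, 166.64], [-54.1, 131.32], [10.49, 154.53], [-73.88, 253.88], [9.74, 151.15], [-171.62, 171.62]. Speed limits (degrees/s): [147.25, 147.25, 180, 180, 180, 180].

### API

Orientations are given as a 3x3 rotation matrix whose columns are the frame's x, y, z axes.
In Python, from plant import r, viewer, status gives the robot as it stands (r), with the cameras (viewer) and the readings (status).
- The arm moves only by the tool advance, called after "Request:" as name(argument=value, ...), one argument or row to a line, values as JSON. Schema: {"type":"object","properties":{"steps":{"type":"array","items":{"type":"number"},"minItems":7,"maxItems":35},"grip_force":{"type":"number"},"only":{"type":"string"},"quiet":{"type":"boolean"},"lines":{"type":"string"}},"required":["steps"],"additionalProperties":false}. steps is one flat list of numbers that holds 1 to 5 rows one after another, with no inner brackets; each row has 7 numbers: the finger opening in mm, then dx, dy, dz in fractions of the full range, 1 being 500 mm, then a rotation vector rx, ry, rz in parts of the range, where 1.0 means pi rad; each row is the pose to reach, as a shift and turn from the pose commanded when the call began, along the tool's axes at that moment; what a row does not reach only later rows make up. A row lasts 1/8 s, in which the tool goes at most 62.5 mm and 10.7 degrees, less where a joint would pass 70% of its speed; a pose out of reach is approached as far as the arm can. The fingers move at their own pace and stop on an object; grip_force is the grip in N (left out, the last holds). Time passes only in rows, so rows that do not move let the fingers close. The tool returns the time, the measured TCP pose, the force, the opening and the grip force at its end. only (a regular expression) keeps the lines of the reply that match it, lines (a string "A,B") keeps lines A to B, and quiet returns only ok. Shift and turn numbers lie between -1 and 1, and a call with a number outside is refused. Input that does not fit is refused with a message, and nothing moves.
- status.read_state(): the state, without advancing time (a new reading comes with each control period).
- viewer.read_camera(name): name is "scene" or "top" or "wrist"; returns a dict with "frame" (400x640x3 uint8, red, green, blue), "camera_matrix" (3x3 intrinsics, pixels), "k1" (the pictures are not rectified: a ray, as slopes to the right and down, at radius r is drawn at 1 + k1 r^2 times it, then the intrinsics apply), "T" (4x4, takes a point from camera to world coordinates); the wrist camera has in their place "tool_from_camera" (4x4, takes a point from camera to tool coordinates, whose origin is the TCP and whose axes are the flange's). Camera axes: x right, y down, z forward; pixel columns grow to the right and rows downward; lengths in mm; the calibration is good to about 2 mm. A picture is of the moment at which its call begins: read the wrist's pose just before it. There is no depth.
- r.close_job(): hands the job in; it is judged then, once.
The state is a dict: "time": time; "joint_pos": joint angles; "qvel": joint speeds; "effort": joint torques, N m; "position": TCP position; "tcp_rot": TCP orientation; "contact_force": force on the tool from outside, world axes, zero at the start; "ft_torque": the same for the moment, N m; "gripper_width": finger opening in mm; "grip_force": force on a finger pad.
Only numpy, scipy, OpenCV 4.12 (cv2) and the standard library are available. Lean on these libraries where they do the work, as an engineer would, in place of code of your own. Each camera call takes 0.05 s, during which the arm holds its last target. There are 200 camera calls.

## Working session

There is one attempt and no reset: what is moved stays moved. The work goes in short steps, Python scripts to look and compute and a tool call to move; the robot and the scene stay as the last step left them, time stands still between calls to the robot, and variables do not carry over. Pictures are saved under pics/ and viewed, at most 10 in all, crops included, and the job is handed in when it is done.

```bash
ls; mkdir -p pics; python3 - <<'E'
from plant import r, viewer, status
import cv2,json
s=status.read_state();print(s)
for n in("scene","top"):
    c=viewer.read_camera(n);cv2.imwrite(f"pics/{n}0.png",c["frame"][:,:,::-1]);print(n,c["camera_matrix"],c["k1"],c["T"])
E
```

```text
pics
plant.py
{'time': 0.0, 'joint_pos': array([ 5.26477662e+01,  9.11301109e+00,  9.15697352e+01,  2.05207642e-03,
        7.94234582e+01, -1.20376047e+01]), 'qvel': array([-0.08251281, -0.08520872, -0.08042617, -0.11351027,  0.04500791,
        0.09049966]), 'effort': array([-2.79576252e-04, -3.85564506e+01, -3.22108626e+01,  7.00400770e-02,
        3.77809640e-02, -1.58274329e-04]), 'position': array([245.50047597, 519.2970826 , 221.63668527]), 'tcp_rot': array([[-9.03970337e-01,  4.27593616e-01, -1.15260115e-03],
       [ 4.27594962e-01,  9.03969269e-01, -1.45211823e-03],
       [ 4.20999532e-04, -1.80551825e-03, -9.99998281e-01]]), 'contact_force': array([-0.3285705 ,  0.75788317,  0.9571364 ]), 'ft_torque': array([ 0.03862825, -0.02206105, -0.00886357]), 'grip_force': 0.0, 'gripper_width': 91.78308431089859}
scene [[467.01155401   0.         318.8082757 ]
 [  0.         467.01155401 196.44877722]
 [  0.           0.           1.        ]] 0.03552053108014294 [[ 4.68443483e-01  7.38840832e-01 -4.84432583e-01  1.08104474e+03]
 [ 8.83490833e-01 -3.90406472e-01  2.58895220e-01 -4.27937304e+02]
 [ 2.15674383e-03 -5.49269525e-01 -8.35642470e-01  1.18965902e+03]
 [ 0.00000000e+00  0.00000000e+00  0.00000000e+00  1.00000000e+00]]
top [[447.66517107   0.         322.28031866]
 [  0.         447.66517107 199.13072763]
 [  0.           0.           1.        ]] -0.04860065513873201 [[ 2.57552196e-02 -9.82103827e-01  1.86571008e-01  2.63955012e+02]
 [-9.99650785e-01 -2.41981187e-02  1.06188016e-02 -1.35224510e+02]
 [-5.91409833e-03 -1.86779344e-01 -9.82384090e-01  1.40255756e+03]
 [ 0.00000000e+00  0.00000000e+00  0.00000000e+00  1.00000000e+00]]
```

View pics/scene0.png

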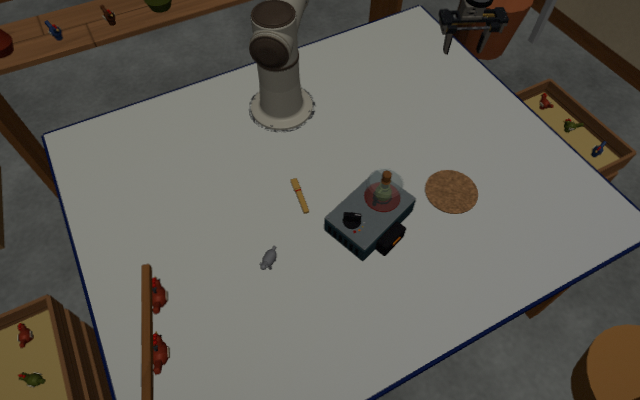

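View pics/top0.png

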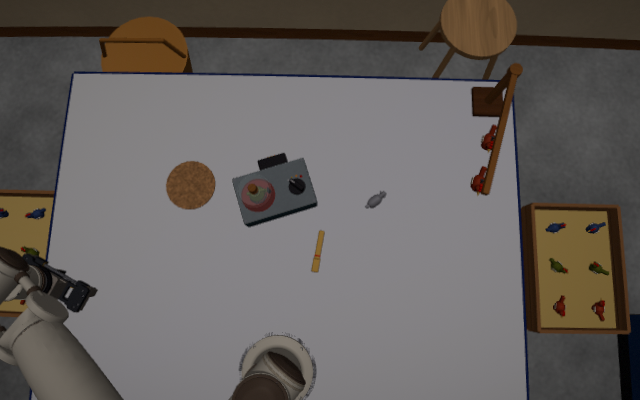

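The scene picture shows the knob at about (386,177), the dial at (352,218) and the mat at (452,191). The top picture shows the mat at (191,185), the knob at (254,188), the dial at (297,185) and the blower's top panel with corners near (233,178), (307,160), (316,207) and (246,224). The rooster arm is far off to the right.

```bash
cat > h.py <<'E'
import numpy as np, cv2
from plant import r, viewer, status
def ray(c,px,T=None):
    K=c["camera_matrix"];T=c["T"] if T is None else T
    d=np.array([(px[0]-K[0,2])/K[0,0],(px[1]-K[1,2])/K[1,1]]);u=d.copy()
    for _ in range(20): u=d/(1+c["k1"]*(u@u))
    return T[:3,3],T[:3,:3]@np.array([u[0],u[1],1])
def onz(c,px,z,T=None):
    o,d=ray(c,px,T);return o+d*(z-o[2])/d[2]
def tri(rays):
    A=0;b=0
    for o,d in rays:
        d=d/np.linalg.norm(d);P=np.eye(3)-np.outer(d,d);A=A+P;b=b+P@o
    return np.linalg.solve(A,b)
def wrist():
    s=status.read_state();c=viewer.read_camera("wrist");W=np.eye(4);W[:3,:3]=s["tcp_rot"];W[:3,3]=s["position"]
    return c,W@c["tool_from_camera"],s
def blobs(m,amin=30):
    n,l,st,ce=cv2.connectedComponentsWithStats(m.astype(np.uint8)*255)
    return [(ce[i].round(1).tolist(),st[i].tolist()) for i in range(1,n) if st[i,4]>=amin]
E
python3 - <<'E'
from h import *
C={n:viewer.read_camera(n) for n in("scene","top")}
for n,c in C.items():
    f=c["frame"];h=cv2.cvtColor(f,cv2.COLOR_RGB2HSV)
    H,S,V=[h[...,i].astype(int) for i in range(3)]
    print(n,"orange",[b for b in blobs((H>4)&(H<22)&(S>90)&(V>60),12) if (150<b[0][0]<500 and 150<b[0][1]<280)])
    box=(H>75)&(H<115)&(S>35)&(V<160)
    print("teal",blobs(box,40))
c=C["top"]
print("mat",onz(c,(191,185),6))
print("knob",tri([ray(c,(254,188)),ray(C["scene"],(386,177))]),"knob z178",onz(c,(254,188),178))
for p in [(233,178),(307,160),(316,207),(246,224)]: print(onz(c,p,80))
for p in [(375,200),(319,250)]: print(onz(c,p,20))
x=c["frame"][140:240,150:400];cv2.imwrite("pics/topc.png",cv2.resize(x[:,:,::-1],(800,320),interpolation=cv2.INTER_CUBIC))
E
```

```text
scene orange [([386.8, 173.9], [383, 171, 8, 7, 48]), ([451.2, 191.4], [425, 170, 53, 44, 1765]), ([299.4, 194.7], [291, 178, 18, 35, 215]), ([386.1, 182.7], [381, 180, 10, 5, 19]), ([396.3, 240.3], [393, 237, 8, 8, 15])]
teal [([497.3, 19.2], [486, 8, 22, 21, 104]), ([53.7, 30.8], [45, 21, 17, 19, 107]), ([489.3, 70.5], [475, 58, 29, 26, 51]), ([45.1, 143.1], [41, 131, 10, 27, 58]), ([598.1, 149.6], [592, 141, 14, 16, 70]), ([59.0, 195.9], [55, 180, 9, 31, 53]), ([624.4, 196.3], [614, 186, 21, 20, 50]), ([363.8, 235.6], [325, 201, 90, 60, 688]), ([76.6, 260.5], [63, 212, 27, 91, 249]), ([500.1, 323.5], [367, 242, 273, 158, 1168]), ([100.5, 348.1], [87, 302, 29, 98, 264])]
top orange [([190.2, 184.8], [166, 161, 49, 48, 1816]), ([478.8, 177.8], [473, 166, 14, 24, 116]), ([251.2, 186.8], [247, 183, 9, 8, 54]), ([317.6, 251.9], [312, 231, 12, 41, 236])]
teal [([89.0, 71.8], [78, 71, 27, 3, 43]), ([291.0, 74.9], [273, 74, 34, 3, 45]), ([332.1, 75.8], [308, 75, 42, 3, 66]), ([517.3, 179.1], [514, 127, 7, 112, 159]), ([281.3, 214.4], [246, 203, 71, 23, 232]), ([37.0, 213.4], [28, 209, 17, 9, 93]), ([594.7, 226.6], [586, 223, 19, 10, 70]), ([553.4, 227.6], [546, 224, 15, 8, 85]), ([77.0, 292.0], [69, 282, 17, 23, 67]), ([634.2, 356.0], [625, 315, 15, 85, 881])]
mat [565.0086108  302.91065029   6.        ]
knob [523.79460263  71.06352689 179.2021308 ] knob z178 [523.55777673  70.20433224 178.        ]
[573.89929035 152.4979952   80.        ]
[635.82815387 -71.04309808  80.        ]
[ 490.66309048 -102.72643484   80.        ]
[434.02204709 104.64663761  80.        ]
[ 527.82671182 -285.97545327   20.        ]
[ 366.88156773 -114.2886186    20.        ]
```

View pics/topc.png

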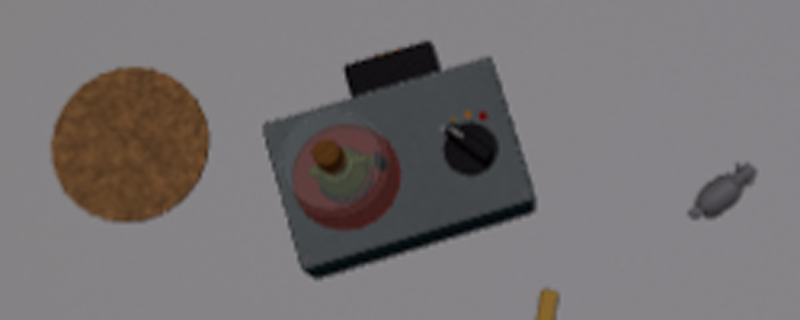

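The crop shows the knob at top-camera pixel (252,188) and the dial at (297,186). The dial's white line points to the rest dot at upper left, and the blower is yawed about 15°.

The rows are not in the units I measure in: shifts go in shares of 500 mm and turns go in shares of pi rad. I convert before sending: -235 mm / 500 = -0.47, -185 mm / 500 = -0.37.

Request:
advance(
  steps=[60,-0.07,-0.046,-0.01,0,0,0,60,-0.17,-0.11,-0.02,0,0,0,60,-0.27,-0.174,-0.03,0,0,0,60,-0.37,-0.24,-0.04,0,0,0,60,-0.47,-0.304,-0.05,0,0,0],
)

```text
time: 0.82
position: [393.9, 280.2, 247.7]
tcp_rot: [[-0.904, 0.427, 0.0], [0.427, 0.904, 0.0], [-0.0, 0.0, -1.0]]
contact_force: [0.3, 1.4, 0.8]
gripper_width: 60.2
grip_force: 0.0
```

Request:
advance(
  steps=[60,-0.1,-0.066,-0.012,0,0,0,60,-0.2,-0.13,-0.024,0,0,0,60,-0.3,-0.194,-0.036,0,0,0,60,-0.37,-0.24,-0.05,0,0,0,60,-0.37,-0.24,-0.05,0,0,0],
)

```text
time: 1.45
position: [510.4, 92.0, 272.8]
tcp_rot: [[-0.902, 0.431, 0.001], [0.431, 0.902, -0.0], [-0.001, -0.0, -1.0]]
contact_force: [0.4, 0.6, -0.3]
gripper_width: 59.9
grip_force: 0.0
```

```bash
python3 - <<'E'
from h import *
c,T,s=wrist();print(s["position"],s["tcp_rot"],c["tool_from_camera"]);cv2.imwrite("pics/w1.png",c["frame"][:,:,::-1])
E
```

```text
[510.39949172  92.03019771 272.82447361] [[-9.02209390e-01  4.31297903e-01  5.78604633e-04]
 [ 4.31297779e-01  9.02209575e-01 -3.30900418e-04]
 [-6.64739296e-04 -4.89905717e-05 -9.99999778e-01]] [[ 1.41472570e-03 -9.63854472e-01 -2.66425517e-01  7.50205122e+01]
 [ 9.99998579e-01  1.11919583e-03  1.26107210e-03 -6.03814977e-01]
 [-9.17307650e-04 -2.66426922e-01  9.63854685e-01 -1.62269484e+02]
 [ 0.00000000e+00  0.00000000e+00  0.00000000e+00  1.00000000e+00]]
```

View pics/w1.png

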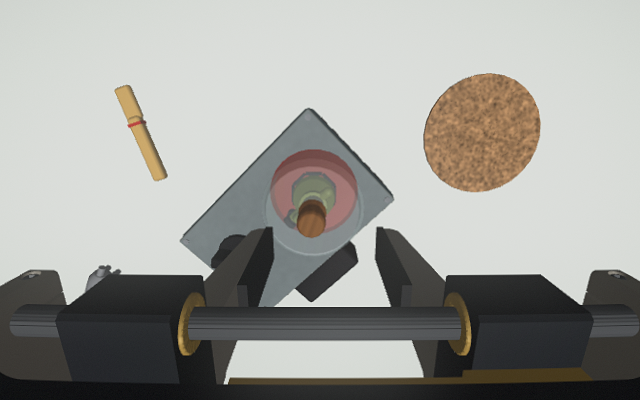

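The wrist view shows the knob's top at about (311,222), blower corners at (308,109), (393,198) and (181,240), and the mat at (482,132). The burnisher is clear of the work.

```bash
python3 - <<'E'
from h import *
c,T,s=wrist();f=c["frame"];h=cv2.cvtColor(f,cv2.COLOR_RGB2HSV)
H,S,V=[h[...,i].astype(int) for i in range(3)]
m=(H>4)&(H<22)&(S>80)&(V>50);B=blobs(m,200);print(B)
print("mat",[onz(c,b[0],6,T) for b in B if b[0][0]>400])
print("knobtop",onz(c,(311,221),191,T))
k=[onz(c,p,80,T) for p in[(308,109),(393,198),(181,240)]];print(k)
fl,bl,fr=k
y=fl-fr;print(np.linalg.norm(y),np.linalg.norm(bl-fl),"yaw",np.degrees(np.arctan2(-y[0],y[1])),np.degrees(np.arctan2(*(bl-fl)[1::-1])))
t=viewer.read_camera("top");q=(bl+fr)/2;print("centre",q)
e=y/np.linalg.norm(y);ex=np.array([e[1],-e[0],0]);print("seat",q+50*e,"dial",q-10*ex-70*e)
sc=viewer.read_camera("scene")
print("knob tri",tri([ray(t,(251.9,187.3)),ray(sc,(386.8,174.5)),ray(c,(311,221),T)]),onz(t,(251.5,187),189))
for n in ((t,(297.3,186.3)),):print("dialtop",onz(*n,105))
E
```

```text
[([480.9, 134.0], [423, 75, 116, 118, 10620]), ([128.1, 104.9], [114, 86, 29, 40, 597]), ([147.8, 152.1], [129, 124, 37, 58, 839]), ([310.2, 220.1], [296, 202, 30, 38, 895]), ([188.0, 324.4], [177, 293, 29, 63, 856]), ([460.2, 324.6], [444, 293, 28, 63, 847]), ([450.0, 377.6], [228, 367, 365, 18, 2947])]
mat [array([559.84108333, 305.01373461,   6.        ]), array([836.85593281, 182.12410686,   6.        ]), array([932.41392241, 132.40624982,   6.        ])]
knobtop [516.4274143   78.02269102 191.        ]
[array([432.61081543, 110.391234  ,  80.        ]), array([566.14979292, 156.33272279,  80.        ]), array([504.43075314, -98.7388473 ,  80.        ])]
221.11873362377318 141.22067448454635 yaw 18.953615487392305 18.984782567270855
centre [535.29027303  28.79693774  80.        ]
seat [519.05014346  76.08602942  80.        ] dial [548.5686361  -40.65581651  80.        ]
knob tri [521.28665559  75.89902989 183.68155973] [523.89821733  75.48499512 189.        ]
dialtop [547.3100372  -46.07465802 105.        ]
```

```bash
cat >> h.py <<'E'
def delta(p):
    s=status.read_state();print("t",s["time"],"pos",s["position"].round(1),"d_tool",(s["tcp_rot"].T@(np.array(p)-s["position"])).round(1),"yaw_y",np.degrees(np.arctan2(s["tcp_rot"][1,1],s["tcp_rot"][0,1])).round(2))
E
python3 - <<'E'
from h import *
delta((519,77,170))
c,T,s=wrist()
print("knobtop",onz(c,(310.2,220.1),187,T))
E
```

```text
t 1.65 pos [508.5  95.4 272.2] d_tool [-17.4 -12.1 102.2] yaw_y 64.76
knobtop [515.60915155  78.89094235 187.        ]
```

Scaled: 50 mm / 500 = 0.1, 25 mm / 500 = 0.05.

Request:
advance(
  steps=[60,-0.032,-0.024,0.05,0,0,0,60,-0.032,-0.024,0.1,0,0,0,60,-0.032,-0.024,0.1,0,0,0],
)

```text
time: 2.08
position: [516.7, 77.6, 220.5]
tcp_rot: [[-0.905, 0.426, -0.005], [0.426, 0.905, 0.001], [0.005, -0.002, -1.0]]
contact_force: [-0.2, 1.2, 0.5]
gripper_width: 60.1
grip_force: 0.0
```

```bash
python3 - <<'E'
from h import *
c,T,s=wrist();cv2.imwrite("pics/w2.png",c["frame"][:,:,::-1]);delta((518,77,170))
E
```

```text
t 2.125 pos [517.7  77.5 222.2] d_tool [-0.6 -0.3 52.2] yaw_y 64.77
```

View pics/w2.png

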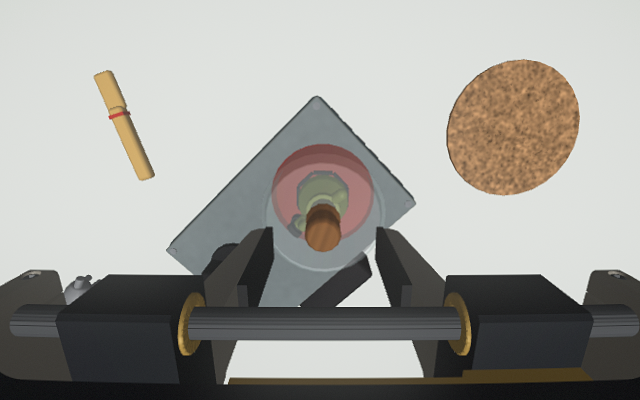

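The knob's top is at (323,236), centred between the fingers. The blower's corners are at (317,97), (415,203) and (167,250).

```bash
python3 - <<'E'
from h import *
c,T,s=wrist()
print("knobtop",onz(c,(323,236),191,T),"mat",onz(c,(513,127),6,T))
k=[onz(c,p,78,T) for p in[(317,97),(415,203),(167,250)]];fl,bl,fr=k;y=fl-fr;q=(bl+fr)/2
print(np.linalg.norm(y),np.linalg.norm(bl-fl),"yaw",np.degrees(np.arctan2(-y[0],y[1])),np.degrees(np.arctan2(*(bl-fl)[1::-1])),q)
e=y/np.linalg.norm(y);ex=np.array([e[1],-e[0],0]);print("seat",q+50*e,"dial",q-10*ex-70*e)
E
```

```text
knobtop [522.08416596  74.30844029 191.        ] mat [561.61260347 305.87446161   6.        ]
224.80825125958665 143.55317468281018 yaw 18.77676034459184 18.778249705782986 [539.75014832  25.1194491   78.        ]
seat [523.65606334  72.4584439   78.        ] dial [552.81406835 -44.37396062  78.        ]
```

Request:
advance(
  steps=[60,0,0,0.05,0,0,0,60,0,0,0.084,0,0,0,60,0,0,0.104,0,0,0,60,0,0,0.104,0,0,0],
)

```text
time: 2.68
position: [518.3, 76.7, 170.2]
tcp_rot: [[-0.904, 0.427, -0.001], [0.427, 0.904, 0.0], [0.001, -0.0, -1.0]]
contact_force: [-0.2, -0.1, 1.3]
gripper_width: 59.7
grip_force: 0.0
```

Scaled: -4 mm / 500 = -0.008.

Request:
advance(
  steps=[60,-0.008,0,0,0,0,0,20,-0.008,0,0,0,0,0,20,-0.008,0,0,0,0,0,20,-0.008,0,0,0,0,0,20,-0.008,0,0,0,0,0],
  grip_force=25,
)

```text
time: 3.3
position: [522.1, 74.8, 170.7]
tcp_rot: [[-0.904, 0.427, -0.0], [0.427, 0.904, -0.0], [-0.0, -0.0, -1.0]]
contact_force: [0.1, 0.6, -1.3]
gripper_width: 23.8
grip_force: 25.0
```

Request:
advance(
  steps=[20,0,0,0,0,0,0,20,0,0,-0.006,0,0,0,20,0,0,-0.02,0,0,0,20,0,0,-0.05,0,0,0,20,0,0,-0.08,0,0,0],
)

```text
time: 3.92
position: [522.5, 74.9, 212.1]
tcp_rot: [[-0.904, 0.427, 0.001], [0.427, 0.904, -0.0], [-0.001, 0.0, -1.0]]
contact_force: [1.2, -0.4, -0.6]
gripper_width: 23.6
grip_force: 25.0
```

Scaled: -50 mm / 500 = -0.1, -40 mm / 500 = -0.08.

Request:
advance(
  steps=[20,0,0,-0.04,0,0,0,20,0,0,-0.08,0,0,0,20,0,0,-0.1,0,0,0,20,0,0,-0.1,0,0,0],
)

```text
time: 4.42
position: [522.7, 74.9, 261.7]
tcp_rot: [[-0.904, 0.428, 0.002], [0.428, 0.904, -0.0], [-0.002, 0.001, -1.0]]
contact_force: [0.6, 0.3, -1.2]
gripper_width: 24.3
grip_force: 25.0
```

```bash
python3 - <<'E'
from h import *
c,T,s=wrist();cv2.imwrite("pics/w3.png",c["frame"][:,:,::-1]);f=c["frame"];h=cv2.cvtColor(f,cv2.COLOR_RGB2HSV)
H,S,V=[h[...,i].astype(int) for i in range(3)]
B=[b for b in blobs((H>4)&(H<22)&(S>80)&(V>50),3000) if b[0][1]<250];print(B,[onz(c,b[0],6,T) for b in B])
t=viewer.read_camera("top");print("mat top",onz(t,(190.2,184.6),6));t=viewer.read_camera("scene");print("mat scene",onz(t,(451.2,191.4),6))
delta((562,304,262))
E
```

```text
[([495.0, 119.0], [435, 58, 121, 123, 11535])] [array([559.63175385, 304.80413189,   6.        ])]
mat top [566.26241028 305.6164971    6.        ]
mat scene [567.13435489 304.22238252   6.        ]
t 4.575 pos [521.7  74.9 259.7] d_tool [ 61.5 224.3  -2.3] yaw_y 64.69
```

View pics/w3.png

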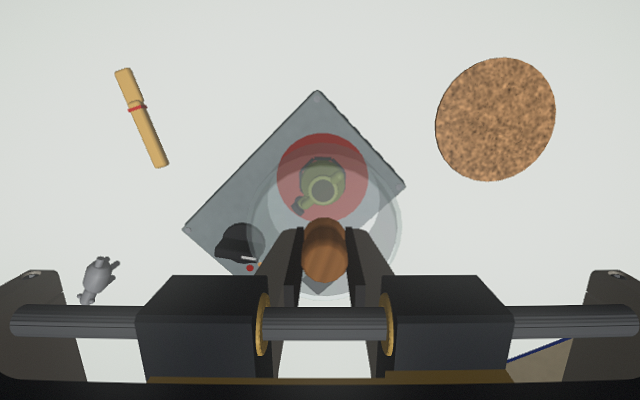

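The cover hangs upright in the grip with the knob at (324,250). The jug is still in its collar at (322,180).

Scaled: 185 mm / 500 = 0.37, 145 mm / 500 = 0.29.

Request:
advance(
  steps=[20,0.012,0.04,0,0,0,0,20,0.032,0.116,0,0,0,0,20,0.054,0.2,0,0,0,0,20,0.078,0.29,0,0,0,0,20,0.1,0.37,0,0,0,0],
)

```text
time: 5.2
position: [555.7, 265.0, 259.4]
tcp_rot: [[-0.904, 0.427, -0.002], [0.427, 0.904, -0.0], [0.001, -0.001, -1.0]]
contact_force: [0.0, -0.2, -1.1]
gripper_width: 23.9
grip_force: 25.0
```

Request:
advance(
  steps=[20,0.016,0.058,0,0,0,0,20,0.022,0.08,0.02,0,0,0,20,0.022,0.08,0.08,0,0,0,20,0.022,0.08,0.15,0,0,0,20,0.022,0.08,0.21,0,0,0],
)

```text
time: 5.82
position: [562.3, 303.1, 152.8]
tcp_rot: [[-0.904, 0.428, -0.003], [0.428, 0.904, -0.001], [0.002, -0.002, -1.0]]
contact_force: [1.2, -0.4, -1.3]
gripper_width: 23.7
grip_force: 25.0
```

Request:
advance(
  steps=[20,0,0,0.04,0,0,0,20,0,0,0.07,0,0,0,20,0,0,0.09,0,0,0,20,0,0,0.09,0,0,0,20,0,0,0.09,0,0,0],
)

```text
time: 6.45
position: [563.9, 304.6, 111.7]
tcp_rot: [[-0.904, 0.427, 0.002], [0.427, 0.904, 0.001], [-0.001, 0.001, -1.0]]
contact_force: [0.5, -0.3, -1.1]
gripper_width: 24.1
grip_force: 25.0
```

Scaled: 13 mm / 500 = 0.026, 12 mm / 500 = 0.024.

Request:
advance(
  steps=[20,0,0,0.012,0,0,0,20,0,0,0.02,0,0,0,20,0,0,0.024,0,0,0,20,0,0,0.026,0,0,0,20,0,0,0.026,0,0,0],
)

```text
time: 7.08
position: [563.3, 304.4, 97.6]
tcp_rot: [[-0.904, 0.428, 0.0], [0.428, 0.904, 0.0], [-0.0, 0.0, -1.0]]
contact_force: [-0.1, 0.1, -1.6]
gripper_width: 23.9
grip_force: 25.0
```

Request:
advance(
  steps=[20,0,0,0.002,0,0,0,20,0,0,0.004,0,0,0,20,0,0,0.004,0,0,0],
)

```text
time: 7.45
position: [563.6, 304.3, 96.5]
tcp_rot: [[-0.904, 0.428, 0.001], [0.428, 0.904, -0.0], [-0.001, 0.0, -1.0]]
contact_force: [-2.1, -2.5, 5.0]
gripper_width: 23.8
grip_force: 25.0
```

Request:
advance(
  steps=[20,0,0,0.002,0,0,0,20,0,0,0.003,0,0,0,20,0,0,0.003,0,0,0],
)

```text
time: 7.82
position: [563.9, 304.3, 96.5]
tcp_rot: [[-0.904, 0.427, 0.001], [0.427, 0.904, -0.0], [-0.001, 0.0, -1.0]]
contact_force: [-5.8, -3.7, 12.6]
gripper_width: 23.9
grip_force: 25.0
```

The cover is down, so I'll ease off and release it.

Scaled: -1.5 mm / 500 = -0.003.

Request:
advance(
  steps=[20,0,0,-0.003,0,0,0,30,0,0,-0.003,0,0,0,50,0,0,-0.003,0,0,0,60,0,0,-0.003,0,0,0,60,0,0,-0.003,0,0,0],
)

```text
time: 8.45
position: [563.2, 304.4, 95.4]
tcp_rot: [[-0.904, 0.428, -0.0], [0.428, 0.904, -0.0], [0.0, -0.0, -1.0]]
contact_force: [0.5, 0.6, -0.1]
gripper_width: 57.9
grip_force: 0.0
```

Request:
advance(
  steps=[60,0,0,-0.02,0,0,0,60,0,0,-0.07,0,0,0,60,0,0,-0.14,0,0,0,60,0,0,-0.21,0,0,0,60,0,0,-0.21,0,0,0],
)

```text
time: 9.07
position: [565.5, 305.2, 205.3]
tcp_rot: [[-0.904, 0.427, 0.008], [0.428, 0.904, 0.002], [-0.006, 0.006, -1.0]]
contact_force: [-0.3, -0.5, -0.4]
gripper_width: 60.1
grip_force: 0.0
```

```bash
python3 - <<'E'
from h import *
delta((552,-44,200))
a=viewer.read_camera("top");b=viewer.read_camera("scene")
x=cv2.resize(a["frame"][140:240,150:350],(600,300),interpolation=3);y=cv2.resize(b["frame"][140:265,300:550],(600,300),interpolation=3)
cv2.imwrite("pics/m1.png",np.vstack([x,y])[:,:,::-1])
E
```

```text
t 9.075 pos [565.5 305.2 205.3] d_tool [-137.  -321.4    4.3] yaw_y 64.69
```

View pics/m1.png

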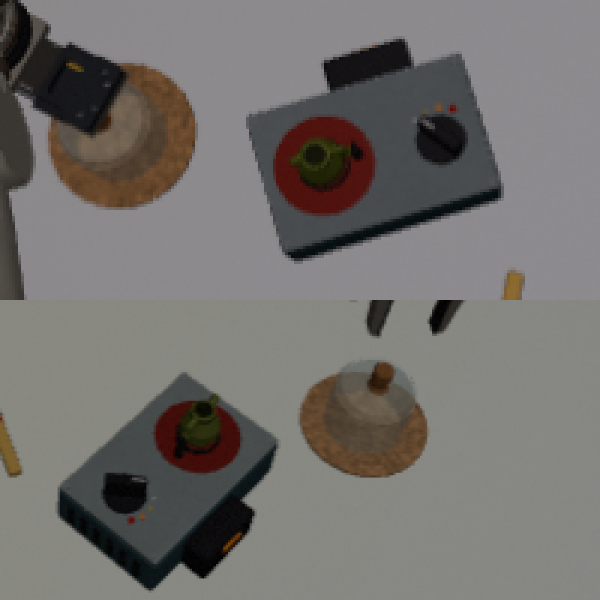

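The cover stands upright on the mat, and the jug is seated on the blower. The dial sits at about (440,138) in the upper crop, still at rest.

Scaled: -160 mm / 500 = -0.32, -130 mm / 500 = -0.26, 50 degrees / 180 = 0.2778.

Request:
advance(
  steps=[60,-0.02,-0.05,0,0,0,0.0556,60,-0.05,-0.12,0,0,0,0.1111,60,-0.08,-0.19,0,0,0,0.1667,60,-0.11,-0.26,0,0,0,0.2222,60,-0.14,-0.32,0,0,0,0.2778],
)

```text
time: 9.8
position: [556.7, 128.5, 198.4]
tcp_rot: [[-0.248, 0.969, -0.004], [0.969, 0.248, -0.0], [0.001, -0.004, -1.0]]
contact_force: [0.1, -0.4, -0.0]
gripper_width: 59.9
grip_force: 0.0
```

```bash
python3 - <<'E'
from h import *
delta((552,-44,205))
E
```

```text
t 9.8 pos [556.7 128.5 198.4] d_tool [-165.9  -47.3   -6.5] yaw_y 14.34
```

Scaled: -166 mm / 500 = -0.332, -140 mm / 500 = -0.28, 49 degrees / 180 = 0.2722.

Request:
advance(
  steps=[60,-0.07,-0.02,-0.006,0,0,0.0556,60,-0.14,-0.04,-0.012,0,0,0.1111,60,-0.21,-0.06,-0.012,0,0,0.1667,60,-0.28,-0.08,-0.012,0,0,0.2222,60,-0.332,-0.094,-0.012,0,0,0.2722],
)

```text
time: 10.42
position: [553.5, -43.8, 204.5]
tcp_rot: [[0.569, 0.822, -0.003], [0.822, -0.569, 0.001], [-0.001, -0.003, -1.0]]
contact_force: [0.3, 1.4, -0.4]
gripper_width: 59.7
grip_force: 0.0
```

Request:
advance(
  steps=[60,0,0,0,0,0,0,60,0,0,0,0,0,0],
)

```text
time: 10.68
position: [554.1, -41.8, 205.4]
tcp_rot: [[0.562, 0.827, -0.002], [0.827, -0.562, 0.001], [-0.0, -0.002, -1.0]]
contact_force: [0.8, 0.2, 0.8]
gripper_width: 60.1
grip_force: 0.0
```

```bash
python3 - <<'E'
from h import *
delta((552,-44,205))
c,T,s=wrist();cv2.imwrite("pics/w4.png",c["frame"][:,:,::-1])
E
```

```text
t 10.675 pos [554.1 -41.8 205.4] d_tool [-3.  -0.5  0.4] yaw_y -34.19
```

View pics/w4.png

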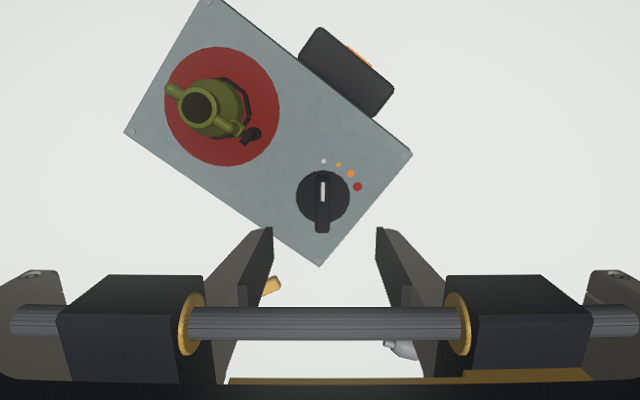

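The bar lies along the image's vertical, so it is aligned with the tool. The disc centre is at about (323,196), the rest dot at (323,161) and the red dot at (357,187).

```bash
python3 - <<'E'
from h import *
c,T,s=wrist();f=c["frame"]
m=(f.max(2)<70);m[:,:270]=0;m[:,375:]=0;m[:150]=0;m[240:]=0
print(blobs(m,200))
d=onz(c,(323,196),87,T);w=onz(c,(323,161),80,T);rd=onz(c,(357,187),80,T)
bar=[onz(c,p,116,T) for p in((323,179),(322,222))]
print("disc",d,"dots",w,rd,np.linalg.norm(w-d),np.linalg.norm(rd-d),"bar",bar,(bar[0]+bar[1])/2)
print([np.degrees(np.arctan2(*(v-d)[1::-1])) for v in(w,rd)],"baryaw",np.degrees(np.arctan2(*(bar[0]-bar[1])[1::-1])))
delta((*d[:2],115))
E
```

```text
[([322.2, 198.7], [296, 171, 53, 62, 2215])]
disc [552.17077948 -42.75687242  87.        ] dots [569.89247346 -16.56540797  80.        ] [582.6415419  -55.01909214  80.        ] 32.38906062066356 33.58317130837322 bar [array([564.82066518, -24.33606096, 116.        ]), array([543.09888177, -54.84946731, 116.        ])] [553.95977348 -39.59276414 116.        ]
[np.float64(55.91689407171468), np.float64(-21.9211245078202)] baryaw 54.55382172462198
t 10.775 pos [554.4 -41.5 206. ] d_tool [-2.3 -1.1 91. ] yaw_y -34.17
```

Scaled: 105 mm / 500 = 0.21, 102 mm / 500 = 0.204, 0.8 degrees / 180 = 0.0044.

Request:
advance(
  steps=[45,-0.004,-0.002,0.06,0,0,0.0044,45,-0.004,-0.002,0.13,0,0,0.0044,45,-0.004,-0.002,0.18,0,0,0.0044,45,-0.004,-0.002,0.204,0,0,0.0044,45,-0.004,-0.002,0.21,0,0,0.0044],
)

```text
time: 11.4
position: [552.6, -43.2, 101.3]
tcp_rot: [[0.574, 0.819, -0.001], [0.819, -0.574, 0.0], [-0.0, -0.001, -1.0]]
contact_force: [0.0, -0.5, -0.2]
gripper_width: 45.3
grip_force: 0.0
```

Request:
advance(
  steps=[45,0,0,0,0,0,0,20,0,0,0,0,0,0,5,0,0,0,0,0,0,5,0,0,0,0,0,0,5,0,0,0,0,0,0],
  grip_force=20,
)

```text
time: 12.02
position: [551.5, -42.8, 101.8]
tcp_rot: [[0.575, 0.818, -0.003], [0.818, -0.575, 0.002], [-0.0, -0.004, -1.0]]
contact_force: [-5.7, 3.0, 7.2]
gripper_width: 12.5
grip_force: 20.0
```

Scaled: -0.8 mm / 500 = -0.0016, -0.5 mm / 500 = -0.001, 22 degrees / 180 = 0.1222.

Request:
advance(
  steps=[5,0,-0.0016,-0.001,0,0,0,5,0,-0.0016,-0.001,0,0,0,5,0,-0.0016,-0.001,0,0,0.0333,5,0,-0.0016,-0.001,0,0,0.0778,5,0,-0.0016,-0.001,0,0,0.1222],
  grip_force=35,
)

```text
time: 12.65
position: [551.8, -43.1, 101.8]
tcp_rot: [[0.842, 0.539, -0.001], [0.539, -0.842, 0.0], [-0.001, -0.001, -1.0]]
contact_force: [-1.3, 1.6, -0.0]
gripper_width: 12.6
grip_force: 35.0
```

Request:
advance(
  steps=[5,0,0,0,0,0,0.0389,5,0,0,0,0,0,0.0778,5,0,0,0,0,0,0.1167,5,0,0,0,0,0,0.1556,5,0,0,0,0,0,0.1556],
)

```text
time: 13.28
position: [552.0, -43.7, 101.9]
tcp_rot: [[0.996, 0.087, -0.0], [0.087, -0.996, -0.001], [-0.0, 0.001, -1.0]]
contact_force: [-1.0, -0.5, -0.7]
gripper_width: 12.8
grip_force: 35.0
```

```bash
python3 - <<'E'
from h import *
s=status.read_state();print(s["ft_torque"]);delta((552.5,-42.5,101))
E
```

```text
[-0.08045378  0.43619884  0.07493376]
t 13.275 pos [552.  -43.7 101.9] d_tool [ 0.6 -1.2  0.9] yaw_y -85.03
```

Scaled: 23 degrees / 180 = 0.1278.

Request:
advance(
  steps=[5,0,0,0,0,0,0.0333,5,0,0,0,0,0,0.0667,5,0,0,0,0,0,0.1,5,0,0,0,0,0,0.1222,5,0,0,0,0,0,0.1278],
)

```text
time: 13.9
position: [551.9, -44.2, 101.9]
tcp_rot: [[0.951, -0.309, -0.0], [-0.309, -0.951, -0.002], [0.0, 0.002, -1.0]]
contact_force: [-0.9, -4.3, -1.3]
gripper_width: 12.5
grip_force: 35.0
```

```bash
python3 - <<'E'
from h import *
s=status.read_state();print(s["ft_torque"]);delta((552.5,-42.5,101))
E
```

```text
[-0.72728113  0.47440865  0.13064057]
t 13.9 pos [551.9 -44.2 101.9] d_tool [ 0.  -1.8  0.9] yaw_y -108.01
```

Request:
advance(
  steps=[5,0,0,0,0,0,0,5,0,0,0,0,0,0],
)

```text
time: 14.15
position: [552.0, -44.2, 101.9]
tcp_rot: [[0.951, -0.309, -0.0], [-0.309, -0.951, -0.002], [0.0, 0.002, -1.0]]
contact_force: [-2.9, -4.4, -3.2]
gripper_width: 12.6
grip_force: 35.0
```

```bash
python3 - <<'E'
from h import *
s=status.read_state();print(s["ft_torque"]);delta((552.5,-42.5,101))
c,T,s=wrist();t=viewer.read_camera("top")
x=cv2.resize(c["frame"][60:300,140:500],(720,480),interpolation=3)
cv2.imwrite("pics/w5.png",x[:,:,::-1])
E
```

```text
[-0.9462098   0.49539862  0.11634002]
t 14.15 pos [552.  -44.2 101.9] d_tool [-0.  -1.8  0.9] yaw_y -107.99
```

View pics/w5.png

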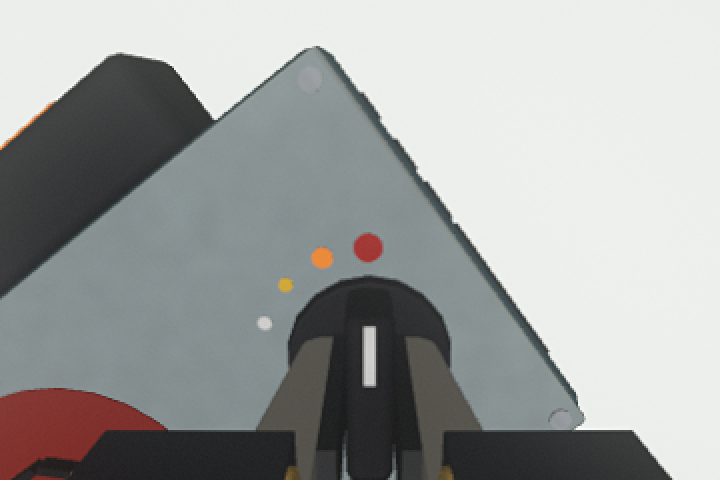

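The white line points straight at the big red dot at (368,247) in the crop. I'll check the angle from the dots.

Scaled: 0.7 degrees / 180 = 0.0039.

```bash
python3 - <<'E'
from h import *
c,T,s=wrist()
P=[onz(c,(140+x/2-.25,60+y/2-.25),80.5,T) for x,y in((264,323),(285,285),(322,258),(368,247))]
A=np.array([[2*p[0],2*p[1],1] for p in P]);b=[p[0]**2+p[1]**2 for p in P]
q=np.linalg.lstsq(A,b,rcond=None)[0][:2];print("circle",q)
for o in (q,s["position"][:2]): print([round(float(np.degrees(np.arctan2(p[1]-o[1],p[0]-o[0]))),1) for p in P])
E
```

```text
circle [548.99118697 -44.79051315]
[53.9, 30.7, 7.3, -16.2]
[57.4, 32.5, 7.0, -18.6]
```

Request:
advance(
  steps=[5,0,0,0,0,0,0.0039,5,0,0,0,0,0,0.0039,5,0,0,0,0,0,0.0039],
)

```text
time: 14.68
position: [551.9, -44.2, 101.9]
tcp_rot: [[0.947, -0.32, -0.0], [-0.32, -0.947, -0.002], [0.0, 0.002, -1.0]]
contact_force: [-1.7, -5.4, -2.3]
gripper_width: 13.3
grip_force: 35.0
```

```bash
python3 -c "
from h import *
s=status.read_state();print(s['ft_torque']);delta((552,-44,101))"
```

```text
[-0.92502204  0.50746778  0.10630446]
t 14.675 pos [551.9 -44.2 101.9] d_tool [-0.  -0.2  0.9] yaw_y -108.69
```

```bash
python3 -c "
from plant import r, viewer, status
print(r.close_job())"
```

```text
the job is handed in; nothing more can be done
None
```

The job is handed in: the cover stands upright on the cork mat, the jug is still seated on the blower, and the gripper is holding the dial at its third position, on the big red dot (about 1.28 rad by my estimate, at 14.7 s); nothing else was touched.

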